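Slide a snack board out of its rack and lay it on the mat

ROBOT

A 6-joint arm with a two-finger parallel gripper is mounted at the origin on a cart in front of the work surface, level with it; the furniture and walls round the work are solid. World frame = base frame: x ahead of the robot, y to its left, z up, the work surface at z = 0. Lengths are in mm, angles in rad, forces in N, time in s.
With the tool pointing down it reaches from about 275 to 750 mm from the base axis. Payload 10.2 kg.
Tool frame: the origin (TCP) lies at the very end of the fingers, on their centre line; the grasp point (between the pads) lies 19 mm behind it; z points along the fingers, y is the line along which they close (so a half turn about z gives the same grasp; the last joint's range is limited). The gripper opens to 85 mm and grips with 20 to 120 N. Pads are 22 mm wide; open, the fingers measure 114 mm over their backs; the gripper's body (76 mm by 85 mm) begins 54 mm behind the grasp point. The pads swing forward as they close: fully open they stand 13 mm farther back than shut.
Start: joints at [-1.397, 0.313, 1.498, -0, 1.331, -0.223], TCP at [202.884, -484.22, 231.294] pointing down, gripper open.
Joint ranges: [-2.94, 2.94], [-0.97, 2.17], [0.19, 2.56], [-1.23, 4.37], [0.02, 3.11], [-2.88, 2.88]. Speed limits (rad/s): [2.39, 2.39, 3.01, 3.14, 3.14, 3.14].

INTERFACE

Orientations are given as a unit quaternion [w, x, y, z].
In Python, from rig import * gives the robot as it stands. The module is installed in compiled form; this text tells all that it offers.
- The arm moves only by the shell command python3 -m crank 'ROWS' [FORCE]. ROWS is JSON, a list that holds one entry, the list of rows, each a list of 7 numbers: the shift along the tool's x, y, z in units of 25 mm (1.0 is 25 mm), then the turn, a rotation vector about the tool's x, y, z in units of 8 degrees (1.0 is 8 degrees), then the finger opening in mm, from 0 to 85.4. A call has exactly 8 rows; each row shifts and turns the commanded pose from where the row before left it, along the tool's axes as they then stand; what a row does not reach is not made up. A row lasts 1/10 s, in which the tool goes at most 50 mm and 8.59 degrees, less where a joint would pass 70% of its speed; a pose out of reach is approached as far as the arm can. A call is refused whole if a number of a shift passes 1 or a number of a turn 1, either way. A call with a gripper value outside its range is refused whole. The fingers move at their own pace and stop on an object; FORCE is the grip in N (left out, the last holds). Time passes only in rows, so rows that do not move let the fingers close, or fill a call up. It gives the time, the measured TCP pose, the force, the opening and the grip force at its end, in the units of the state.
- sense(): the state, without advancing time (a new reading comes with each control period).
- capture(name): name is "side" or "top"; returns the picture (400x640x3 uint8, blue, green, red); there is no depth.
- camera_model(name): a dict with "fx", "fy", "cx", "cy" (pixels), "k1" (the pictures are not rectified: a ray, as slopes to the right and down, at radius r is drawn at 1 + k1 r^2 times it, then the intrinsics apply), "world_from_camera" (4x4, takes a point from camera to world coordinates). Camera axes: x right, y up, looking along -z (the intrinsics and any distortion apply to the point x, -y, -z); pixel columns grow to the right and rows downward; lengths in mm; the calibration is good to about 2 mm. A picture is of the moment at which its call begins. camera_model takes no time and is no camera call.
- finish_job(): hands the job in; it is judged then, once.
The state is a dict: "time_s": time; "joints": joint angles; "dq": joint speeds; "tau": joint torques, N m; "eef_pos": TCP position; "ee_rot": TCP orientation; "force": force on the tool from outside, world axes, zero at the start; "wrist_torque": the same for the moment, N m; "grip_width": opening from 0.0 (shut) to 1.0 (fully open); "grip_force": force on a finger pad.
Only numpy, scipy, OpenCV 4.12 (cv2) and the standard library are available. Lean on these libraries where they do the work, as an engineer would, in place of code of your own. Each camera call takes 0.05 s, during which the arm holds its last target. There are 200 camera calls.

TASK

Take the top dark wooden board out of the white rack that holds the wooden ones: press lightly on it and slide it out over the open front of the rack until about a third of its length sticks out, then pinch the overhanging end by its two long edges from above and lift it off. Lay it gently on the green mat, centred and lengthwise along the mat, and let go; the wooden board beneath it stays in the rack.

Things in the scene. Friction and masses are not known exactly. Their poses are not given: they have to be found in the camera images.
- wood_top: top one of two equal dark wooden boards stacked flat in a rack, 160 x 60 x 6 mm, 60 to 110 g, two thin light stripes across it. Origin: centre of its underside; x along its length (as the rack's x at the start), z up. Rails cover its long edges, a wall its rear end; shut fingertips pressed on its upper face with 5 to 20 N drag it by friction.
- wood_low: the dark wooden board under the top one, same size and axes; the rack's front lip holds it back. Origin: centre of its underside, 45 mm above the worktop.
- rack_wood: fixed white rack with the two dark wooden boards (its twin holds blue ones), 174 (x) x 76 mm. Origin: centre of its underside, on the worktop; -x is its open front, towards the robot, edge 87 mm from the origin. Underside of the top board 51 mm, upper face 57 mm above the worktop, side rails and rear wall to 59 mm; lane 66 mm wide; front lip to 49 mm, so the top board slides over it.
- mat: fixed green mat with a white line near each long edge, 180 x 100 x 4 mm, flat on the worktop. Origin: centre of its underside; x along its length, z up.

How it is judged (in metres and radians):
On the way:
1. the top wooden board, still lying flat on the lower one, sticks out at least 35 mm past the front edge of the rack (x of wood_top in the frame of rack_wood between -0.1 and -0.042 m and z of wood_top in the frame of rack_wood between 0.047 and 0.055 m and angle between wood_top's own z axis and vertical below 0.1 rad), for 0.2 s.
At the end, for the whole second after the job is handed in: the board that was on top lies flat and at rest on the green mat, its centre within 25 mm of the mat's centre and its length within 12 degrees of the mat's; the other wooden board is still down in the rack, within 15 mm of the rack's centre (horizontal distance between wood_top and mat below 0.025 m and angle between the x axis of wood_top and the x axis of mat, either way round below 0.21 rad and angle between wood_top's own z axis and vertical below 0.06 rad and z of wood_top in the frame of mat below 0.008 m and linear speed of wood_top below 0.02 m/s and horizontal distance between wood_low and rack_wood below 0.015 m and z of wood_low in the frame of rack_wood between 0.04 and 0.05 m); the robot touches nothing.
It fails at once if the board is dropped: it comes down faster than 0.6 m/s near the worktop (a fall of some 20 mm or more) (height (world z) of wood_top below 0.03 m and linear speed of wood_top above 0.6 m/s).
It also fails if it takes over 40 s, if anything falls off the work surface, if the arm or the gripper's body presses on something with over 40 N, if the wrist force passes 120 N, or if a joint passes its speed limit or range.

## Working session

There is one attempt and no reset: what is moved stays moved. The work goes in short steps, Python scripts to look and compute and a shell command to move; the robot and the scene stay as the last step left them, time stands still between calls to the robot, and variables do not carry over. Pictures are saved under pics/ and viewed, at most 10 in all, crops included, and the job is handed in when it is done.

```bash
mkdir -p pics
python3 - <<'E'
from rig import *
import cv2,numpy as np
s=sense();print(s)
for n in("top","side"):
    cv2.imwrite(f"pics/{n}0.png",capture(n));m=camera_model(n);print(n,m)
E
```

```text
{'time_s': 0.0, 'joints': array([-1.39740771e+00,  3.13448334e-01,  1.49840761e+00, -2.83108550e-06,
        1.33099048e+00, -2.23400778e-01]), 'dq': array([-8.48324362e-04, -1.21869389e-03,  1.10775923e-03, -4.90068258e-04,
        7.46042956e-05, -3.85563880e-04]), 'tau': array([-2.07663043e-04, -4.12269366e+01, -2.59740633e+01, -1.53828400e-04,
        4.22295125e-03, -7.17719047e-06]), 'eef_pos': array([ 202.83570228, -483.96993997,  230.74701889]), 'ee_rot': array([-6.26721548e-04,  9.80383980e-01,  1.97096066e-01,  1.42998609e-05]), 'force': array([-0.48251568, -0.34200807,  0.01886249]), 'wrist_torque': array([-0.05014972,  0.005647  , -0.01409928]), 'grip_force': 0.0, 'grip_width': 1.0003780482755769}
top {'fx': 477.0109349565168, 'fy': 477.0109349565168, 'cx': 322.0384880150494, 'cy': 205.3876680148856, 'k1': -0.1452680741390043, 'world_from_camera': array([[-1.11131640e-02,  9.82654858e-01, -1.85110580e-01,
         3.65468675e+02],
       [-9.99514278e-01, -5.52621991e-03,  3.06703122e-02,
        -3.38310922e+02],
       [ 2.91153695e-02,  1.85361512e-01,  9.82238976e-01,
         9.14448605e+02],
       [ 0.00000000e+00,  0.00000000e+00,  0.00000000e+00,
         1.00000000e+00]])}
side {'fx': 509.62438334233786, 'fy': 509.62438334233786, 'cx': 319.49614500671316, 'cy': 191.66796744520525, 'k1': 0.0038535310879365993, 'world_from_camera': array([[ 9.99934919e-01, -9.49533867e-03, -6.32427010e-03,
         5.26006625e+02],
       [-1.55352924e-03,  4.35848829e-01, -9.00018547e-01,
        -1.12889960e+03],
       [ 1.13024066e-02,  8.99969798e-01,  4.35805713e-01,
         4.23992540e+02],
       [ 0.00000000e+00,  0.00000000e+00,  0.00000000e+00,
         1.00000000e+00]])}
```

View pics/top0.png

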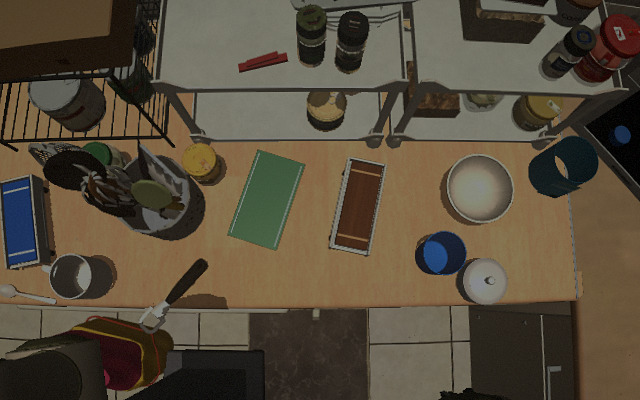

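View pics/side0.png

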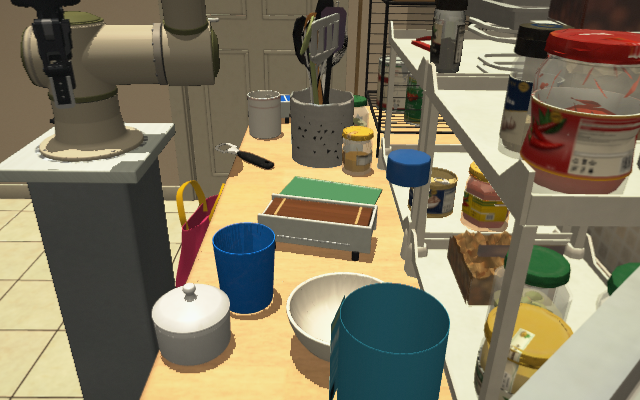

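The top view shows the green mat around (266,200) and the wood rack around (357,205), with its open front end facing down and to the left (row ~250). The side view confirms the mat lies just beyond the rack, with the shelves behind both. Next I measure.

```bash
cat > h.py <<'E'
from rig import *
import cv2,numpy as np
def px2w(n,uv,z):
    m=camera_model(n);T=m["world_from_camera"]
    uv=np.atleast_2d(np.array(uv,float))
    d=np.c_[(uv[:,0]-m["cx"])/m["fx"],(uv[:,1]-m["cy"])/m["fy"]]
    s=d.copy()
    for _ in range(20): s=d/(1+m["k1"]*(s**2).sum(1,keepdims=True))
    r=np.c_[s[:,0],-s[:,1],-np.ones(len(s))]@T[:3,:3].T
    return T[:3,3]+r*((z-T[2,3])/r[:,2])[:,None]
def rect(n,mask,z,roi):
    k=np.zeros_like(mask);x0,y0,x1,y1=roi;k[y0:y1,x0:x1]=mask[y0:y1,x0:x1]
    k=cv2.morphologyEx(k,cv2.MORPH_CLOSE,np.ones((5,5),np.uint8))
    k=cv2.morphologyEx(k,cv2.MORPH_OPEN,np.ones((3,3),np.uint8))
    c=max(cv2.findContours(k,0,cv2.CHAIN_APPROX_NONE)[0],key=cv2.contourArea).reshape(-1,2)
    w=px2w(n,c,z)[:,:2].astype(np.float32)
    (cx,cy),(a,b),_=R=cv2.minAreaRect(w)
    p=cv2.boxPoints(R);e=[p[1]-p[0],p[2]-p[1]];l=max(e,key=np.linalg.norm)
    if l[0]<0:l=-l
    return np.round([cx,cy,max(a,b),min(a,b),np.degrees(np.arctan2(l[1],l[0]))],1),p.round(0).tolist()
def green(im):
    h=cv2.cvtColor(im,cv2.COLOR_BGR2HSV);return cv2.inRange(h,(60,60,40),(90,255,255))
def wood(im):
    h=cv2.cvtColor(im,cv2.COLOR_BGR2HSV);return cv2.inRange(h,(0,110,30),(14,255,125))
E
python3 - <<'E'
from h import *
im=cv2.imread("pics/top0.png");h=cv2.cvtColor(im,cv2.COLOR_BGR2HSV)
for p in[(357,210),(362,180),(350,235),(266,200),(310,200),(338,200),(381,170)]:print(p,h[p[1],p[0]])
print("mat",rect("top",green(im),4,(215,140,315,260)))
print("wood",rect("top",wood(im),57,(320,150,392,265)))
wh=cv2.inRange(h,(0,0,90),(180,60,255))
print("rackwhite",rect("top",wh,59,(320,154,392,265)))
cv2.imwrite("pics/c.png",cv2.resize(np.hstack([im[140:270,215:400]]),None,fx=4,fy=4))
print("shelf edge",px2w("top",[(200,140),(400,140)],0).round())
E
```

```text
(357, 210) [ 10 157  70]
(362, 180) [ 11 152  69]
(350, 235) [ 14 152  84]
(266, 200) [59 76 90]
(310, 200) [ 16 122 134]
(338, 200) [20 23 99]
(381, 170) [ 12 181  62]
mat (array([ 570. , -264.4,  138.7,   97.2,  -18.1]), [[489.0, -289.0], [621.0, -332.0], [651.0, -240.0], [519.0, -197.0]])
wood (array([ 528.6, -432.3,  159.3,   58.7,  -12.8]), [[444.0, -443.0], [600.0, -479.0], [613.0, -421.0], [457.0, -386.0]])
rackwhite (array([ 523.7, -402.9,  184.3,   68.2,    8.1]), [[428.0, -382.0], [437.0, -450.0], [620.0, -424.0], [610.0, -356.0]])
shelf edge [[ 673. -122.    0.]
 [ 672. -527.    0.]]
```

View pics/c.png

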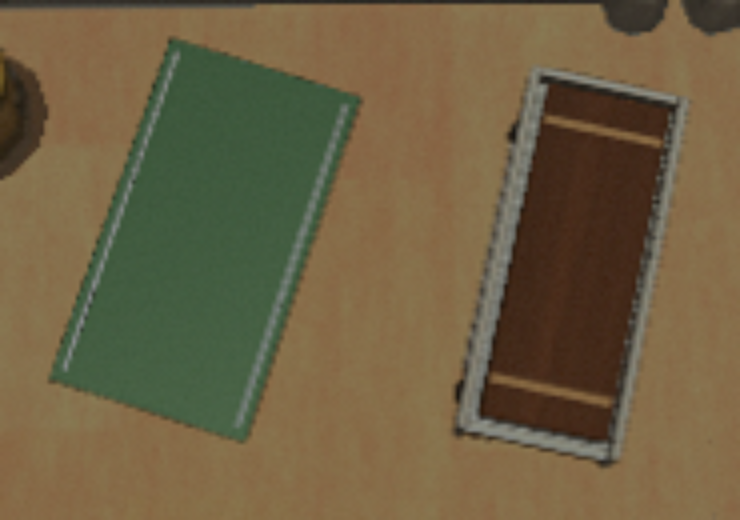

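The mat's left part was clipped by my hue threshold. The board measures 159 x 59 mm, which matches 160 x 60, at yaw -12.8°. I'll recompute the mat from its corners and compute the first move.

```bash
cat >> h.py <<'E'
from scipy.spatial.transform import Rotation as Ro
def go(x,y,z,deg,s=None):
    "shift after turning, then turn: tool units (25 mm, 8 deg); deg = yaw of tool x"
    s=s or sense();q=s["ee_rot"];R=Ro.from_quat([q[1],q[2],q[3],q[0]])
    a=np.radians(deg);T=Ro.from_matrix(np.array([[np.cos(a),np.sin(a),0],[np.sin(a),-np.cos(a),0],[0,0,-1]]))
    d=np.array([x,y,z])-s["eef_pos"]
    print("pos",s["eef_pos"].round(1),"t",round(s["time_s"],2),"F",s["force"].round(1),"grip",round(s["grip_width"]*85.4,1),round(s["grip_force"],1))
    print("turn",(np.degrees((R.inv()*T).as_rotvec())/8).round(2),"shift(after turn)",(T.inv().apply(d)/25).round(3),"shift(now)",(R.inv().apply(d)/25).round(3))
E
sed -i 's/(60,60,40),(90/(45,50,40),(90/' h.py
python3 - <<'E'
from h import *
im=cv2.imread("pics/top0.png")
print("mat",rect("top",green(im),4,(215,140,315,260)))
c=np.array([(170,38),(360,98),(247,440),(52,380)])/4+[215,140]
print(px2w("top",c,4).round(0)[:,:2].tolist())
print("rack front L/R, rear L/R",px2w("top",np.array([(460,430),(612,458),(686,98),(536,70)])/4+[215,140],59).round(0)[:,:2].tolist())
go(530,-432,80,-12.8)
E
```

```text
mat (array([ 551.4, -258. ,  178.7,   98.6,  -18.3]), [[451.0, -277.0], [621.0, -333.0], [652.0, -239.0], [482.0, -183.0]])
[[651.0, -240.0], [619.0, -334.0], [451.0, -279.0], [480.0, -185.0]]
rack front L/R, rear L/R [[450.0, -378.0], [436.0, -447.0], [604.0, -487.0], [617.0, -416.0]]
pos [ 202.8 -484.   230.8] t 0.1 F [0.3 0.3 1. ] grip 85.1 0.0
turn [-0.01  0.    4.44] shift(after turn) [12.3   -4.928  6.032] shift(now) [12.872  3.146  6.032]
```

```bash
python3 -m crank '[[[0,0,0,0,0,0.89,0],[0,0,0,0,0,0.89,0],[0,0,0,0,0,0.89,0],[0,0,0,0,0,0.89,0],[0,0,0,0,0,0.88,0],[1,-0.5,0,0,0,0,0],[1,-0.5,0,0,0,0,0],[1,-0.5,0,0,0,0,0]]]' 30
python3 -m crank '[[[1,-0.5,0.2,0,0,0,0],[1,-0.5,0.4,0,0,0,0],[1,-0.5,0.4,0,0,0,0],[1,-0.5,0.4,0,0,0,0],[1,-0.5,0.4,0,0,0,0],[1,-0.5,0.4,0,0,0,0],[1,-0.3,0.4,0,0,0,0],[1,0,0.4,0,0,0,0]]]'
python3 -c "
from h import *
go(530,-432,62,-12.8)"
```

```text
time_s: 0.9
eef_pos: [285.1, -463.8, 231.0]
ee_rot: [-0.0, 0.994, -0.112, -0.0]
force: [0.9, -0.6, 1.0]
grip_width: 0.002
grip_force: 0.0
time_s: 1.7
eef_pos: [498.9, -427.1, 155.6]
ee_rot: [-0.0, 0.994, -0.111, -0.0]
force: [-1.2, -0.4, -0.0]
grip_width: -0.004
grip_force: 0.0
pos [ 498.9 -427.1  155.6] t 1.7 F [-1.2 -0.4 -0. ] grip -0.3 0.0
turn [-0.    0.    0.01] shift(after turn) [ 1.257 -0.084  3.743] shift(now) [ 1.26  -0.08   3.742]
```

```bash
python3 -m crank '[[[0.6,-0.1,0.8,0,0,0,0],[0.6,0,0.8,0,0,0,0],[0,0,0.8,0,0,0,0],[0,0,0.8,0,0,0,0],[0,0,0.4,0,0,0,0],[0,0,0,0,0,0,0],[0,0,0,0,0,0,0],[0,0,0,0,0,0,0]]]'
python3 -c "
from h import *
go(530,-432,57,-12.8)
cv2.imwrite('pics/s1.png',cv2.resize(capture('side')[120:280,220:460],None,fx=3,fy=3))"
```

```text
time_s: 2.5
eef_pos: [527.8, -432.7, 67.6]
ee_rot: [0.001, 0.994, -0.111, 0.001]
force: [-0.6, -0.1, -0.1]
grip_width: -0.001
grip_force: 0.0
pos [ 527.8 -432.7   67.6] t 2.5 F [-0.6 -0.1 -0.1] grip -0.1 0.0
turn [ 0.01 -0.01  0.  ] shift(after turn) [ 0.081 -0.047  0.426] shift(now) [ 0.08  -0.048  0.426]
```

View pics/s1.png

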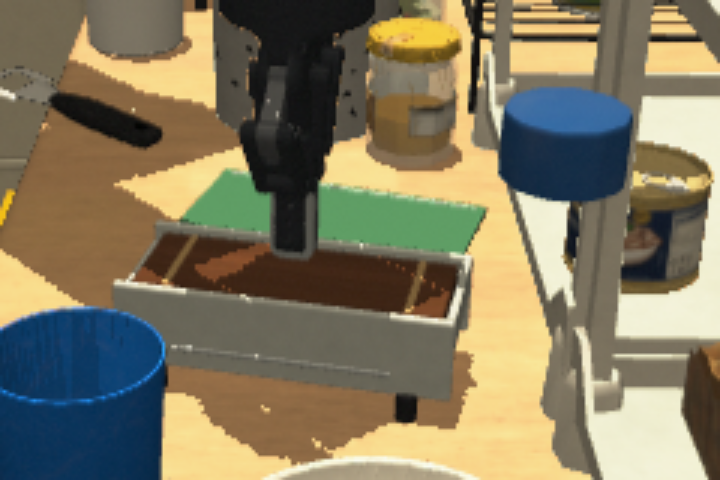

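The shut fingertips, at crop (295,255), hover just above the middle of the board. I'll lower gently.

```bash
python3 -m crank '[[[0,0,0.2,0,0,0,0],[0,0,0.12,0,0,0,0],[0,0,0.04,0,0,0,0],[0,0,0.04,0,0,0,0],[0,0,0.02,0,0,0,0],[0,0,0,0,0,0,0],[0,0,0,0,0,0,0],[0,0,0,0,0,0,0]]]'
```

```text
time_s: 3.35
eef_pos: [527.7, -432.5, 57.1]
ee_rot: [0.0, 0.994, -0.111, 0.001]
force: [-1.9, 2.5, 7.1]
grip_width: -0.002
grip_force: 3.8
```

```bash
python3 -m crank '[[[0,0,0.02,0,0,0,0],[0,0,0,0,0,0,0],[-0.1,0,0,0,0,0,0],[-0.2,0,0,0,0,0,0],[-0.2,0,0,0,0,0,0],[-0.2,0,0,0,0,0,0],[-0.1,0,0,0,0,0,0],[0,0,0,0,0,0,0]]]'
python3 -c "
from h import *
print(rect('top',wood(capture('top')),57,(310,150,392,275)))"
```

```text
time_s: 4.15
eef_pos: [508.5, -428.7, 57.1]
ee_rot: [0.001, 0.994, -0.111, 0.001]
force: [-0.3, 1.0, 8.1]
grip_width: 0.0
grip_force: 4.2
(array([ 484.7, -445.7,    9.2,    7.4,   89.5]), [[481.0, -450.0], [488.0, -450.0], [488.0, -441.0], [481.0, -441.0]])
```

```bash
python3 -c "
from h import *
a=capture('top')[140:280,290:420];b=capture('side')[150:270,230:400]
a=cv2.resize(a,(520,560));b=cv2.resize(b,(510,360))
cv2.imwrite('pics/d.png',cv2.resize(np.hstack([a,np.vstack([b,np.zeros((200,510,3),np.uint8)])]),None,fx=.77,fy=.77))"
```

```text
(no output)
```

View pics/d.png

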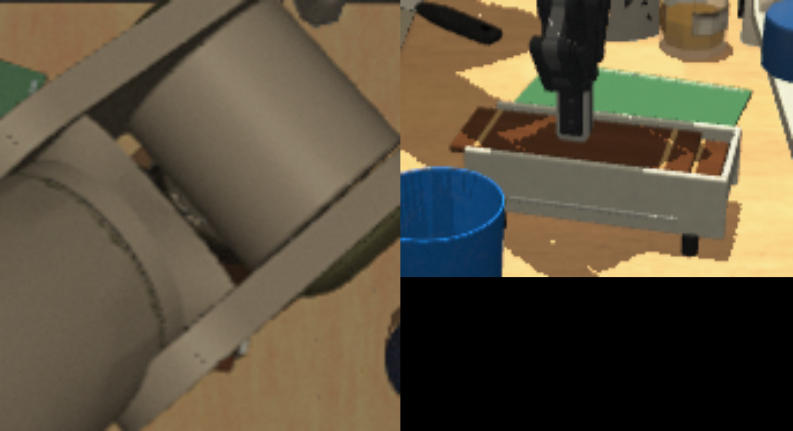

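In the side view the board's front end sticks out past the rack at (465,145), and the lower board's stripe is uncovered at (700,155). It is following the fingers, so I'll slide on by 40 mm.

```bash
python3 -m crank '[[[-0.1,0,0,0,0,0,0],[-0.3,0,0,0,0,0,0],[-0.3,0,0,0,0,0,0],[-0.3,0,0,0,0,0,0],[-0.3,0,0,0,0,0,0],[-0.2,0,0,0,0,0,0],[-0.1,0,0,0,0,0,0],[0,0,0,0,0,0,0]]]'
python3 -c "
from h import *
cv2.imwrite('pics/e.png',cv2.resize(capture('side')[150:280,200:420],None,fx=3,fy=3))"
```

```text
time_s: 5.1
eef_pos: [469.5, -419.9, 57.1]
ee_rot: [0.001, 0.994, -0.111, 0.001]
force: [-1.0, 0.3, 9.4]
grip_width: 0.0
grip_force: 4.5
```

View pics/e.png

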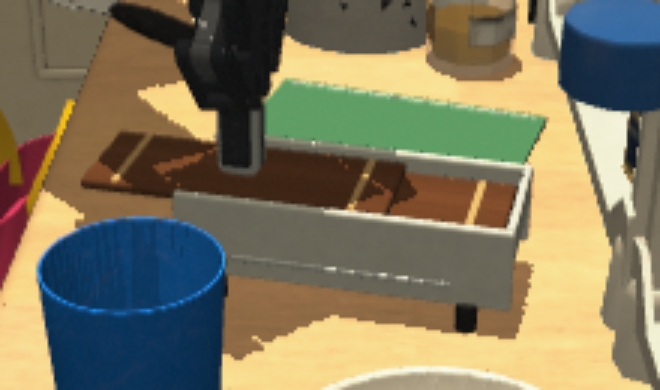

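The board now sticks out about 50 mm and lies flat. I'll lift, open, and move back over the overhang.

```bash
python3 -m crank '[[[0,0,-0.2,0,0,0,0],[0,0,-0.8,0,0,0,0],[0,0,-0.8,0,0,0,85],[-0.5,0,-0.2,0,0,0,85],[-0.8,0,0,0,0,0,85],[-0.8,0,0,0,0,0,85],[-0.1,0,0,0,0,0,85],[0,0,0,0,0,0,85]]]'
python3 -c "
from h import *
go(415.5,-407,44,-12.8)
c=np.array([(82,182),(120,132),(405,160)])/3+[200,150]
print(px2w('side',c,57).round(1))
t=capture('top');s=capture('side')
print(rect('top',wood(t),57,(310,150,392,290)))
cv2.imwrite('pics/f.png',np.vstack([cv2.resize(s[150:250,200:400],None,fx=3,fy=3),cv2.resize(t[150:290,280:420],(600,300))[:280]]))"
```

```text
time_s: 5.95
eef_pos: [415.4, -407.0, 105.6]
ee_rot: [0.0, 0.994, -0.112, 0.0]
force: [-0.9, 0.4, -0.3]
grip_width: 0.993
grip_force: 0.0
pos [ 415.4 -407.   105.6] t 5.95 F [-0.9  0.4 -0.3] grip 84.8 0.0
turn [ 0. -0. -0.] shift(after turn) [ 4.000e-03 -1.000e-03  2.463e+00] shift(now) [ 3.000e-03 -1.000e-03  2.463e+00]
[[ 390.4 -440.6   57. ]
 [ 401.7 -382.5   57. ]
 [ 555.7 -412.7   57. ]]
(array([ 575.8, -442.9,   57.6,   57.6,  -12.7]), [[541.0, -465.0], [598.0, -477.0], [610.0, -421.0], [554.0, -408.0]])
```

View pics/f.png

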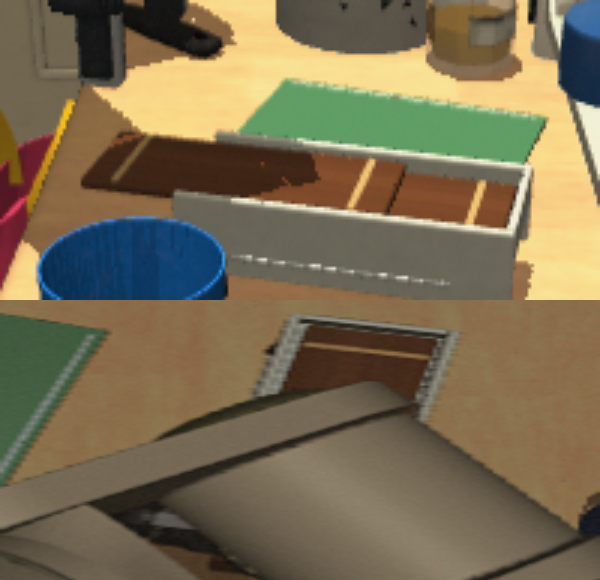

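The board lies flat, and the front corners at crop (82,182) and (120,132) agree with the expected position (front end ≈ x 394). Next I descend around the overhang.

```bash
python3 -m crank '[[[0,0,0.4,0,0,0,85],[0,0,0.4,0,0,0,85],[0,0,0.4,0,0,0,85],[0,0,0.4,0,0,0,85],[0,0,0.4,0,0,0,85],[0,0,0.3,0,0,0,85],[0,0,0.16,0,0,0,85],[0,0,0,0,0,0,85]]]'
```

```text
time_s: 6.85
eef_pos: [415.2, -406.6, 43.3]
ee_rot: [-0.0, 0.994, -0.111, -0.0]
force: [0.4, 0.0, 0.4]
grip_width: 0.994
grip_force: 0.0
```

```bash
python3 -c "
from h import *
cv2.imwrite('pics/g.png',cv2.resize(capture('side')[150:250,200:360],None,fx=4,fy=4))"
```

```text
(no output)
```

View pics/g.png

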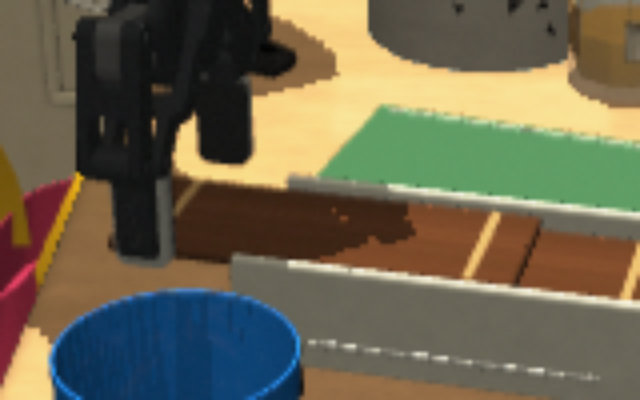

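The near finger, at (145,260), stands beside the board's near long edge and the far finger beyond the far edge. I'll go 3 mm lower, since the tips sit back when open, then close.

```bash
python3 -m crank '[[[0,0,0.12,0,0,0,85],[0,0,0,0,0,0,75],[0,0,0,0,0,0,65],[0,0,0,0,0,0,50],[0,0,0,0,0,0,40],[0,0,0,0,0,0,40],[0,0,0,0,0,0,40],[0,0,0,0,0,0,40]]]' 50
python3 -c "
from h import *
cv2.imwrite('pics/g2.png',cv2.resize(capture('side')[150:250,200:360],None,fx=4,fy=4))"
```

```text
time_s: 7.7
eef_pos: [415.4, -406.9, 41.0]
ee_rot: [0.0, 0.994, -0.111, 0.0]
force: [-0.6, 0.8, 3.4]
grip_width: 0.687
grip_force: 52.7
```

View pics/g2.png

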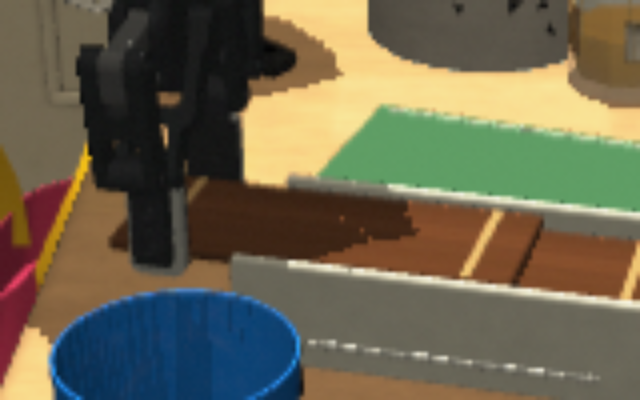

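It grips at 58.7 mm opening and 53 N, with the near pad on the board's edge at (160,240). Now lift.

```bash
python3 -m crank '[[[0,0,-0.1,0,0,0,40],[0,0,-0.2,0,0,0,40],[0,0,-0.3,0,0,0,40],[0,0,-0.4,0,0,0,40],[0,0,-0.5,0,0,0,40],[0,0,-0.5,0,0,0,40],[0,0,-0.3,0,0,0,40],[0,0,0,0,0,0,40]]]'
python3 -c "
from h import *
u=np.array([np.cos(np.radians(-18.3)),np.sin(np.radians(-18.3))])
for k in (55,58): print(np.array([551.4,-258])-k*u)
p=np.array([551.4,-258])-56*u
go(p[0],p[1],60,-18.3)
cv2.imwrite('pics/k.png',cv2.resize(capture('side')[110:270,200:440],None,fx=3,fy=3))"
```

```text
time_s: 8.55
eef_pos: [415.6, -407.3, 99.8]
ee_rot: [0.001, 0.994, -0.111, 0.001]
force: [-0.5, -0.1, -0.5]
grip_width: 0.687
grip_force: 53.5
[ 499.18159873 -240.73041492]
[ 496.3333223  -239.78843755]
pos [ 415.6 -407.3   99.8] t 8.55 F [-0.5 -0.1 -0.5] grip 58.7 53.5
turn [ 0.01 -0.01  0.69] shift(after turn) [ 1.041 -7.374  1.59 ] shift(now) [ 1.742 -7.243  1.582]
```

View pics/k.png

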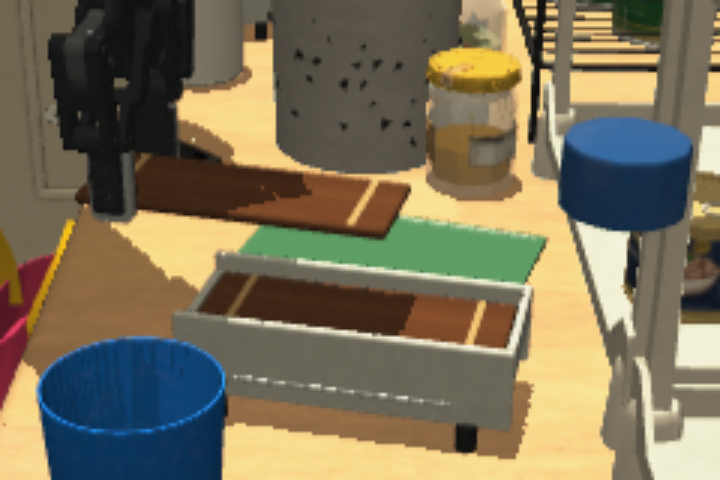

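The board hangs level in the gripper, and the lower board is still in the rack at crop (350,310). Carry it to the mat.

```bash
python3 -m crank '[[[0,0,0,0,0,0.35,40],[0,0,0,0,0,0.34,40],[0.1,-0.3,0,0,0,0,40],[0.1,-0.6,0,0,0,0,40],[0.1,-0.7,0,0,0,0,40],[0.1,-0.7,0,0,0,0,40],[0.1,-0.7,0,0,0,0,40],[0.1,-0.7,0,0,0,0,40]]]'
python3 -m crank '[[[0.1,-0.7,0,0,0,0,40],[0.1,-0.7,0,0,0,0,40],[0.1,-0.7,0,0,0,0,40],[0.1,-0.7,0,0,0,0,40],[0.04,-0.5,0.1,0,0,0,40],[0,-0.3,0.2,0,0,0,40],[0,0,0.2,0,0,0,40],[0,0,0,0,0,0,40]]]'
python3 -c "
from h import *
go(498.2,-240.4,2,-18.3)
t=capture('top');s=capture('side')
for z in(70,80):print(rect('top',wood(t),z,(200,120,330,280)))
cv2.imwrite('pics/m.png',np.hstack([cv2.resize(s[80:220,240:400],(420,368)),cv2.resize(t[130:280,200:330],(360,368))]))"
```

```text
time_s: 9.4
eef_pos: [459.4, -321.9, 98.4]
ee_rot: [-0.0, 0.987, -0.159, 0.0]
force: [-0.0, -1.3, -0.2]
grip_width: 0.683
grip_force: 53.5
time_s: 10.2
eef_pos: [496.8, -241.7, 84.9]
ee_rot: [-0.0, 0.987, -0.159, -0.001]
force: [0.3, 0.0, -1.6]
grip_width: 0.683
grip_force: 53.5
pos [ 496.8 -241.7   84.9] t 10.2 F [ 0.3  0.  -1.6] grip 58.3 53.5
turn [-0.    0.01 -0.  ] shift(after turn) [ 0.037 -0.066  3.314] shift(now) [ 0.042 -0.064  3.314]
(array([ 416.2, -231.9,  107.9,   55.5,  -43. ]), [[358.0, -215.0], [437.0, -289.0], [475.0, -248.0], [396.0, -175.0]])
(array([ 415.6, -233.2,  106.6,   54.8,  -43. ]), [[358.0, -217.0], [436.0, -290.0], [473.0, -250.0], [395.0, -177.0]])
```

View pics/m.png

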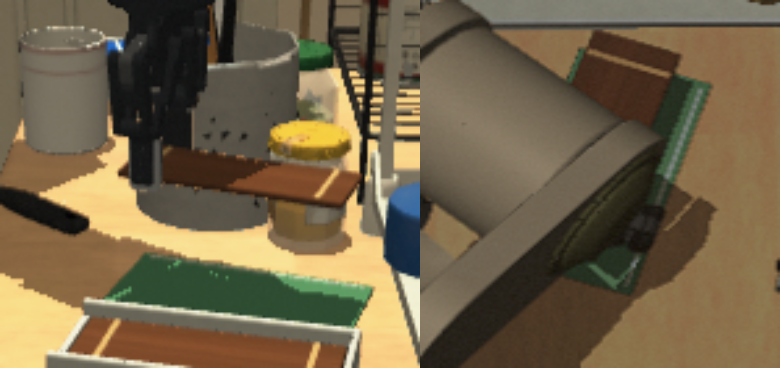

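That was my 11th viewed picture, one over the limit of 10, so from here I'll only measure numerically. It shows the board level above the mat, with its rear end corners at right-pane (593,30) and (680,58).

```bash
python3 -c "
from h import *
c=np.array([((593-420)/2.769+200,30/2.453+130),((680-420)/2.769+200,58/2.453+130)])
p=px2w('top',c,101)[:,:2];print(p.round(1),p.mean(0).round(1),np.linalg.norm(p[1]-p[0]).round(1))
e=p[0]-p[1];yaw=np.degrees(np.arctan2(-e[0],e[1]));u=np.array([np.cos(np.radians(yaw)),np.sin(np.radians(yaw))])
print('yaw',yaw.round(1),'centre',(p.mean(0)-80*u).round(1),'want 551.4 -258')
"
```

```text
[[ 633.9 -258.8]
 [ 612.4 -314.8]] [ 623.2 -286.8] 60.1
yaw -21.0 centre [ 548.5 -258.1] want 551.4 -258
```

The measured width is 60.1 mm, which checks out, and the centre is within 3 mm of the goal. I'll lower to just above the mat.

```bash
python3 -m crank '[[[0.08,0,0.2,0,0,0,40],[0,0,0.5,0,0,0,40],[0,0,0.6,0,0,0,40],[0,0,0.6,0,0,0,40],[0,0,0.6,0,0,0,40],[0,0,0.4,0,0,0,40],[0,0,0.2,0,0,0,40],[0,0,0,0,0,0,40]]]'
python3 -m crank '[[[0,0,0.1,0,0,0,40],[0,0,0.06,0,0,0,40],[0,0,0.04,0,0,0,40],[0,0,0,0,0,0,40],[0,0,0,0,0,0,40],[0,0,0,0,0,0,40],[0,0,0,0,0,0,40],[0,0,0,0,0,0,40]]]'
```

```text
time_s: 11.1
eef_pos: [498.9, -242.2, 7.6]
ee_rot: [-0.0, 0.987, -0.159, -0.0]
force: [0.1, -0.3, -1.0]
grip_width: 0.686
grip_force: 53.5
time_s: 11.9
eef_pos: [499.2, -242.4, 3.4]
ee_rot: [0.0, 0.987, -0.159, 0.0]
force: [-0.1, -0.7, -0.4]
grip_width: 0.685
grip_force: 53.5
```

Underside is now about 13 mm up, and there is no contact yet. I'll creep down.

```bash
python3 -m crank '[[[0,0,0.06,0,0,0,40],[0,0,0.06,0,0,0,40],[0,0,0.04,0,0,0,40],[0,0,0.04,0,0,0,40],[0,0,0,0,0,0,40],[0,0,0,0,0,0,40],[0,0,0,0,0,0,40],[0,0,0,0,0,0,40]]]'
```

```text
time_s: 12.7
eef_pos: [499.2, -242.3, -0.6]
ee_rot: [0.0, 0.987, -0.159, -0.0]
force: [-5.2, 3.8, 13.4]
grip_width: 0.68
grip_force: 61.1
```

Contact at 13 N, so the board is at most about 5 mm above the mat. Release.

```bash
python3 -m crank '[[[0,0,-0.03,0,0,0,58],[0,0,0,0,0,0,61],[0,0,0,0,0,0,64],[0,0,0,0,0,0,68],[0,0,0,0,0,0,75],[0,0,0,0,0,0,75],[0,0,0,0,0,0,75],[0,0,0,0,0,0,75]]]'
python3 -m crank '[[[0,0,-0.2,0,0,0,75],[0,0,-0.4,0,0,0,75],[0,0,-0.8,0,0,0,75],[0,0,-1,0,0,0,75],[0,0,-1,0,0,0,75],[-1,0,-0.6,0,0,0,75],[-1,0,0,0,0,0,75],[-1,0,0,0,0,0,75]]]'
python3 -m crank '[[[-1,0,-0.5,0,0,0,75],[-1,0,-0.5,0,0,0,75],[-1,0,-0.5,0,0,0,75],[-0.5,0,0,0,0,0,75],[0,0,0,0,0,0,75],[0,0,0,0,0,0,75],[0,0,0,0,0,0,75],[0,0,0,0,0,0,75]]]'
python3 -c "
from h import *
t=capture('top')
print('board',rect('top',wood(t),10,(200,140,325,270)))
print('mat',rect('top',green(t)|wood(t),4,(215,140,315,260)))
print('low',rect('top',wood(t),51,(320,150,392,275)))
go(0,0,0,0)"
```

```text
time_s: 13.5
eef_pos: [499.2, -242.3, -1.0]
ee_rot: [-0.0, 0.987, -0.159, -0.0]
force: [-0.7, -0.5, 0.4]
grip_width: 0.881
grip_force: 0.0
time_s: 14.3
eef_pos: [427.4, -218.6, 100.3]
ee_rot: [0.001, 0.987, -0.159, 0.001]
force: [0.4, -0.1, 0.0]
grip_width: 0.876
grip_force: 0.0
time_s: 15.1
eef_pos: [345.3, -191.4, 136.4]
ee_rot: [-0.0, 0.987, -0.159, -0.0]
force: [0.8, 0.4, -0.2]
grip_width: 0.876
grip_force: 0.0
board (array([ 553.4, -260.9,  157.9,   58.7,  -19.7]), [[469.0, -262.0], [618.0, -315.0], [638.0, -260.0], [489.0, -207.0]])
mat (array([ 552.1, -258.3,  180.2,   98.5,  -18.3]), [[451.0, -277.0], [622.0, -333.0], [653.0, -240.0], [482.0, -183.0]])
low (array([ 528.7, -432.3,  158. ,   58. ,  -12.9]), [[445.0, -443.0], [599.0, -478.0], [612.0, -422.0], [458.0, -386.0]])
pos [ 345.2 -191.4  136.4] t 15.15 F [ 0.3  0.2 -0.2] grip 75.1 0.0
turn [-0.    0.   -2.29] shift(after turn) [-13.809  -7.655   5.455] shift(now) [-15.512  -2.933   5.461]
```

The board is 3 mm and 1.4° off the mat's centre line, the lower board hasn't moved, and the robot is clear. Handing in.

```bash
python3 -c "
from rig import *
print(finish_job())"
```

```text
the job is handed in; nothing more can be done
None
```

The job is handed in (no verdict was returned): the top board lies on the mat, measured about 3 mm and 1.4° off centre, the lower board is still in the rack, and the arm is clear at 15 s; I viewed 11 pictures, one over the limit of 10.

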